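# Park the assay reagents in their matching blocks

### The arm

A 6-joint arm with a two-finger parallel gripper is mounted at the origin on a cart in front of the work surface, level with it; the furniture and walls round the work are solid. World frame = base frame: x ahead of the robot, y to its left, z up, the work surface at z = 0. Lengths are in m, angles in rad, forces in N, time in s.
With the tool pointing down it reaches from about 0.325 to 0.925 m from the base axis. Payload 3.1 kg.
Tool frame: the origin (TCP) lies midway between the tips of the shut fingers; the grasp point (between the pads) lies 19 mm behind it; z points along the fingers, y is the line along which they close (so a half turn about z gives the same grasp; the last joint's range is limited). The gripper opens to 85 mm and grips with 20 to 120 N. Pads are 22 mm wide; open, the fingers measure 114 mm over their backs; the gripper's body (76 mm by 85 mm) begins 54 mm behind the grasp point. The pads swing forward as they close: fully open they stand 13 mm farther back than shut.
Start: joints at [-1.365, 0.217, 1.613, -0, 1.311, -0.112], TCP at [0.195, -0.594, 0.231] pointing down, gripper open.
Joint ranges: [-2.75, 2.75], [-0.78, 2.1], [0.31, 2.55], [-1.13, 4.27], [0.13, 2.63], [-2.58, 2.58]. Speed limits (rad/s): [2.79, 2.79, 3.14, 3.14, 3.14, 3.14].

### API

Orientations are given as a rotation vector (axis times angle).
In Python, from workcell import env gives the robot as it stands. The module is installed in compiled form; this text tells all that it offers.
- The arm moves only by the shell command python3 -m handwheel 'ROWS'. ROWS is a JSON object of lists of equal length, an entry for each row: "claw": the finger opening in mm, from 0 to 85.4; "xyz": the shift along the tool's x, y, z in units of 40 mm (1.0 is 40 mm), a list of three; "spin": the turn about the tool's z in units of 5 degrees (1.0 is 5 degrees). A call has 1 to 12 rows; each row shifts and turns the commanded pose from where the row before left it, along the tool's axes as they then stand; what a row does not reach is not made up. A row lasts 1/12 s, in which the tool goes at most 41.7 mm and 7.16 degrees, less where a joint would pass 70% of its speed; a pose out of reach is approached as far as the arm can. A call is refused whole if a number of a shift passes 1 or a number of a turn 1, either way. A call with a gripper value outside its range is refused whole. The fingers move at their own pace and stop on an object; the grip force is fixed at half the most. Time passes only in rows, so rows that do not move let the fingers close. It gives the time, the measured TCP pose, the force, the opening and the grip force at its end, in the units of the state.
- env.state(): the state, without advancing time (a new reading comes with each control period).
- env.get_image(name): name is "side" or "top"; returns (picture, depth): 480x640x3 uint8, red, green, blue; 480x640 float32, m along the optical axis (not along the pixel's ray), 0 where there is no reading.
- env.calibration(name): a dict with "mtx" (3x3 intrinsics, pixels), "position" and "rotation" of the camera in the world. Camera axes: x right, y down, z forward; pixel columns grow to the right and rows downward; lengths in m; the calibration is good to about 2 mm. A picture is of the moment at which its call begins. calibration takes no time and is no camera call.
- env.close_job(): hands the job in; it is judged then, once.
The state is a dict: "clock": time; "joints": joint angles; "qd": joint speeds; "joint_efforts": joint torques, N m; "position": TCP position; "orientation": TCP orientation; "wrist_force": force on the tool from outside, world axes, zero at the start; "wrist_torque": the same for the moment, N m; "opening": opening from 0.0 (shut) to 1.0 (fully open); "grip_force": force on a finger pad.
Only numpy, scipy, OpenCV 4.12 (cv2) and the standard library are available. Lean on these libraries where they do the work, as an engineer would, in place of code of your own. Each camera call takes 0.05 s, during which the arm holds its last target. There are 200 camera calls.

### The job

Put the assay reagents away: stand the black vial, the small translucent bottle, the large translucent bottle and the carton upright in the grey parking blocks, each in the one block whose pocket matches it in shape and size, fully down on the pocket's floor. Leave the tape roll and the timer where they are.

Things in the scene. Friction and masses are not known exactly. Their poses are not given: they have to be found in the camera images.
- vial: black vial with a short neck, loose, body 29 mm across, 53 mm high, straight body from the foot to about 30 mm, about 30 g. It belongs in the small round pocket (block_small). Origin: centre of its underside; z up along its axis. Stands upright at the start
- small_bottle: the smaller of two open translucent grey-white plastic bottles with a pale label, loose, 49 mm across, 104 mm high, straight body from the foot to about 75 mm, about 90 g. It belongs in the medium round pocket (block_medium). Origin: centre of its underside; z up along its axis. Stands upright at the start
- large_bottle: the larger of two open translucent grey-white plastic bottles with a pale label, loose, 61 mm across, 132 mm high, straight body from the foot to about 100 mm, about 190 g. It belongs in the large round pocket (block_large). Origin: centre of its underside; z up along its axis. Stands upright at the start
- carton: closed white cardboard carton with a blue band, loose, 110 mm long (its x) by 50 mm wide (its y) by 75 mm high, about 60 g, standing on its 110 x 50 mm face. It belongs in the oblong pocket (block_oblong), its length along the pocket's length, either way round. Origin: centre of its underside, z up
- block_small: grey plastic parking block fixed to the worktop, 100 x 100 mm square, 13 mm high, with one round pocket 45 mm in diameter, the smallest, 8 mm deep, in the middle of its top. Origin: centre of its underside; the pocket is centred over it, floor 5 mm and mouth 13 mm above the origin
- block_medium: grey plastic parking block fixed to the worktop, 100 x 100 mm square, 13 mm high, with one round pocket 65 mm in diameter, the middle one of three, 8 mm deep, in the middle of its top. Origin: centre of its underside; the pocket is centred over it, floor 5 mm and mouth 13 mm above the origin
- block_large: grey plastic parking block fixed to the worktop, 100 x 100 mm square, 13 mm high, with one round pocket 77 mm in diameter, the largest, 8 mm deep, in the middle of its top. Origin: centre of its underside; the pocket is centred over it, floor 5 mm and mouth 13 mm above the origin
- block_oblong: grey plastic parking block fixed to the worktop, 90 mm (its x) by 150 mm (its y), 13 mm high, with one rectangular pocket 66 mm (its x) by 126 mm (its y), 8 mm deep, in the middle of its top. Origin: centre of its underside; the pocket is centred over it, floor 5 mm and mouth 13 mm above the origin; the pocket's length runs along the block's y
- tape: bystander: roll of brown tape lying flat, loose, 94 mm across, 48 mm high; leave it where it is. Origin: centre of its underside
- timer: bystander: white lab timer lying flat, loose, 70 x 62 x 18 mm, two round keys on top; leave it where it is. Origin: centre of its underside
Not all that is in view belongs to the job. Of the things that look like the vial, take the one that is farthest to the robot's right at the start.

How it is judged:
By the outcome, as a careful person would: the job done as asked, in the order asked, and still so for the second after the job is handed in, with the robot touching nothing.
It also fails if it takes over 109 s, if anything falls off the work surface, if the arm or the gripper's body presses on something with over 40 N, if the wrist force passes 120 N, or if a joint passes its speed limit or range.

## Working session

There is one attempt and no reset: what is moved stays moved. The work goes in short steps, Python scripts to look and compute and a shell command to move; the robot and the scene stay as the last step left them, time stands still between calls to the robot, and variables do not carry over. Pictures are saved under pics/ and viewed, at most 14 in all, crops included, and the job is handed in when it is done.

```bash
mkdir -p pics; python3 - <<'E'
from workcell import env
import cv2, numpy as np
for n in ("side","top"):
    p,d=env.get_image(n); cv2.imwrite(f"pics/{n}0.png",p[:,:,::-1]); np.savez(f"{n}0.npz",p=p,d=d)
    c=env.calibration(n); print(n,c)
print(env.state())
E
```

```text
side {'mtx': array([[517.98304713,   0.        , 322.79284565],
       [  0.        , 517.98304713, 244.0945292 ],
       [  0.        ,   0.        ,   1.        ]]), 'position': array([0.31350402, 0.82871169, 0.81099384]), 'rotation': array([-0.37371558,  2.75301801, -1.22428205])}
top {'mtx': array([[439.18422904,   0.        , 317.71827976],
       [  0.        , 439.18422904, 242.64352802],
       [  0.        ,   0.        ,   1.        ]]), 'position': array([ 0.38575147, -0.00137665,  1.20155686]), 'rotation': array([-2.12383735,  2.17047413, -0.14686248])}
{'clock': 0.1, 'joints': array([-1.36516873e+00,  2.17684963e-01,  1.61477946e+00, -2.83377043e-05,
        1.31129290e+00, -1.12211703e-01]), 'qd': array([ 0.00046424, -0.00239867, -0.00488977,  0.00053764,  0.00023647,
        0.00151858]), 'joint_efforts': array([-1.57808874e-03, -3.98083484e+01, -3.04969382e+01, -1.30972257e-04,
        4.25516439e-03,  2.64476091e-05]), 'position': array([ 0.19517735, -0.59297171,  0.23009195]), 'orientation': array([-3.09986928e+00, -4.96831282e-01,  2.01585270e-04]), 'wrist_force': array([0.696465  , 0.51068227, 1.03233454]), 'wrist_torque': array([-0.01067596,  0.03641904, -0.00611282]), 'grip_force': 0.0, 'opening': 1.0017888144355735}
```

View pics/top0.png

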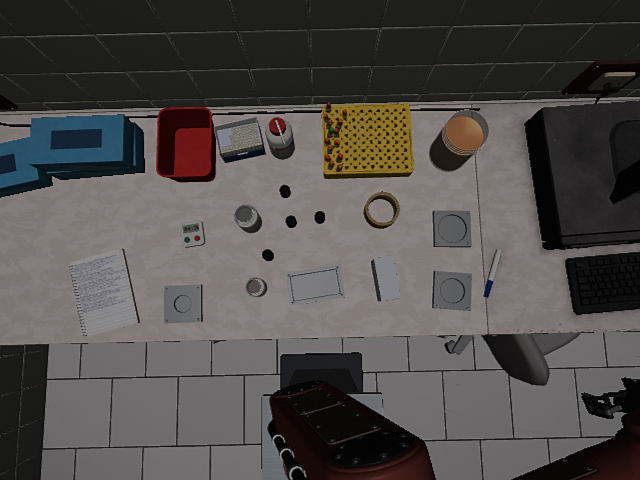

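View pics/side0.png

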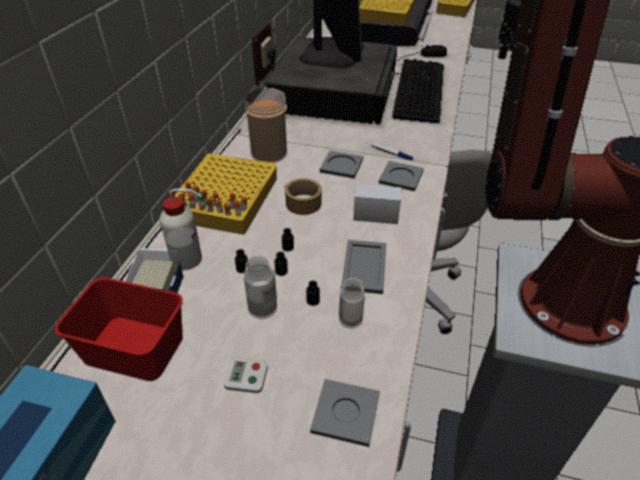

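The top view shows blocks at (183,303) small, (452,229) and (452,291) with larger pockets, and (315,285) oblong. It also shows bottles at (246,216) and (256,287), and the carton at (386,279). Four black vials are in view; the rightmost is at (320,217), which is (288,240) in the side view. The tape is at (382,210) and the timer at (193,234).

```bash
cat > h.py <<'E'
import numpy as np, cv2
from workcell import env
from scipy.spatial.transform import Rotation as R
def cloud(n,d):
    c=env.calibration(n); K=c["mtx"]; v,u=np.mgrid[:480,:640]
    P=np.stack([(u-K[0,2])/K[0,0]*d,(v-K[1,2])/K[1,1]*d,d],-1)
    W=P@R.from_rotvec(c["rotation"]).as_matrix().T+c["position"]; W[d==0]=np.nan
    return W
def px(n,p):
    c=env.calibration(n);K=c["mtx"]; q=R.from_rotvec(c["rotation"]).as_matrix().T@(np.array(p)-c["position"]); return K[:2,:2]@(q[:2]/q[2])+K[:2,2]
def ray(n,u,v,z):
    c=env.calibration(n);K=c["mtx"]; r=R.from_rotvec(c["rotation"]).as_matrix()@np.array([(u-K[0,2])/K[0,0],(v-K[1,2])/K[1,1],1]); o=c["position"]; return (o+r*(z-o[2])/r[2])
def crop(n,p,u0,v0,u1,v1,s,f): cv2.imwrite("pics/"+f,cv2.resize(p[v0:v1,u0:u1,::-1],None,fx=s,fy=s,interpolation=cv2.INTER_CUBIC))
E
python3 - <<'E'
from h import *
np.set_printoptions(precision=4,suppress=True)
seeds=dict(vial=(320,217),v2=(291,222),v3=(285,191),v4=(268,255),small=(256,287),large=(246,216),carton=(386,279),tape=(382,210),timer=(193,234))
A={n:np.load(n+"0.npz") for n in("top","side")}
W={n:cloud(n,A[n]["d"]) for n in A}
for n in W:
    w=W[n]; m=(abs(w[...,0]-0.4)<0.12)&(abs(w[...,1])<0.3)&(abs(w[...,2])<.03); print(n,"table z",np.nanmedian(w[m][:,2]))
rad=dict(small=.05,large=.055,carton=.08,tape=.07,timer=.06)
for k,s in seeds.items():
    c=ray("top",*s,0.04)
    for n in W:
        w=W[n]; m=(np.hypot(w[...,0]-c[0],w[...,1]-c[1])<rad.get(k,.035))&(w[...,2]>.012)&(w[...,2]<.2)
        p=w[m]; 
        if len(p)<4: print(k,n,"few",len(p));continue
        zt=np.percentile(p[:,2],97); q=p[p[:,2]>zt-.008]
        print(k,n,len(p),"ztop %.3f"%zt,"bbox",p[:,:2].min(0),p[:,:2].max(0),"top mid",(q[:,:2].min(0)+q[:,:2].max(0))/2, "rect",cv2.minAreaRect(q[:,:2].astype(np.float32)))
for k,s in dict(bs=(183,303),bA=(452,229),bB=(452,291),bo=(315,285)).items():
    c=ray("top",*s,0.013); a=.085 if k=="bo" else .065
    for n in W:
        w=W[n]; m=(abs(w[...,0]-c[0])<a)&(abs(w[...,1]-c[1])<a+.02)
        g=A[n]["p"].astype(int); sat=g.max(-1)-g.min(-1)
        p=w[m&(w[...,2]>.009)&(w[...,2]<.022)]
        f=w[m&(np.hypot(w[...,0]-c[0],w[...,1]-c[1])<.018)]
        print(k,n,len(p),"ztop %.4f floor %.4f"%(np.median(p[:,2]),np.nanmedian(f[:,2])),"rect",cv2.minAreaRect(p[:,:2].astype(np.float32)))
p=A["top"]["p"]
crop("top",p,140,180,480,330,2.35,"topc.png")
E
```

```text
top table z 0.00034596829581168276
side table z -3.8260913885923564e-05
vial top 104 ztop 0.056 bbox [ 0.6093 -0.0178] [0.6365 0.0095] top mid [ 0.6247 -0.0043] rect ((0.624750018119812, -0.004293779842555523), (0.01602691225707531, 0.01717749983072281), 89.22230529785156)
vial side 216 ztop 0.054 bbox [ 0.6091 -0.0151] [0.6371 0.014 ] top mid [ 0.6248 -0.0043] rect ((0.6243431568145752, -0.0037600481882691383), (0.01599111780524254, 0.021646345034241676), 17.960304260253906)
v2 top 103 ztop 0.055 bbox [0.5992 0.0606] [0.628 0.088] top mid [0.6127 0.0732] rect ((0.6127134561538696, 0.07319705188274384), (0.016117651015520096, 0.017263896763324738), 89.7970962524414)
v2 side 230 ztop 0.054 bbox [0.5986 0.0653] [0.6282 0.0913] top mid [0.6132 0.0754] rect ((0.6130134463310242, 0.07436946779489517), (0.017184358090162277, 0.01938171684741974), 17.40569305419922)
v3 top 106 ztop 0.056 bbox [0.684  0.0758] [0.7097 0.104 ] top mid [0.6979 0.0895] rect ((0.6981169581413269, 0.0896306037902832), (0.01712154969573021, 0.017782267183065414), 66.63813018798828)
v3 side 218 ztop 0.054 bbox [0.68
[... 3066 characters left out ...]
864828824996948, -0.36632972955703735), (0.11121965944766998, 0.1010480523109436), 88.91876983642578)
bB top 939 ztop 0.0129 floor 0.0052 rect ((0.4161369800567627, -0.3573283553123474), (0.10167042165994644, 0.09981154650449753), 84.2784652709961)
bB side 573 ztop 0.0124 floor 0.0046 rect ((0.41590335965156555, -0.37097129225730896), (0.14148318767547607, 0.10046851634979248), 84.77540588378906)
bo top 749 ztop 0.0130 floor 0.0046 rect ((0.43983030319213867, 0.012003570795059204), (0.09001656621694565, 0.14985685050487518), 7.832854747772217)
bo side 723 ztop 0.0125 floor 0.0048 rect ((0.44043123722076416, 0.013572044670581818), (0.09009220451116562, 0.15330460667610168), 8.020102500915527)
```

View pics/topc.png

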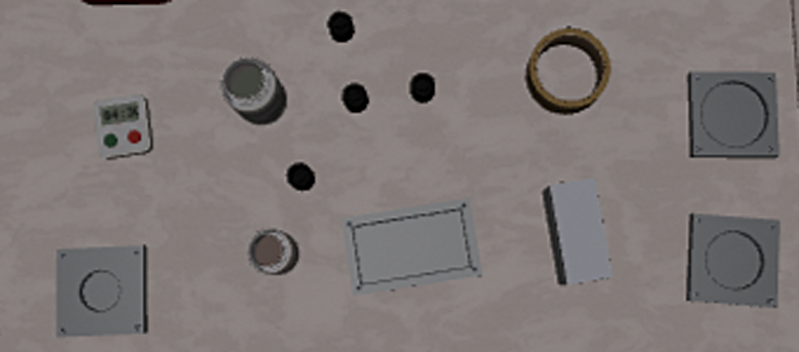

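The crop shows the large pocket at crop pixel (734,114), about 29 px across in the full image. The medium one at (735,260) is about 24 px across. The two views agree to about 2–3 mm, and the heights match the text. I'll start with the vial, setting the tool yaw to 0 first.

```bash
cat > to.py <<'E'
import sys
from h import *
s=env.state(); M=R.from_rotvec(s["orientation"]).as_matrix(); t=np.array([float(a) for a in sys.argv[1:4]])
yaw=np.degrees(np.arctan2(M[1,0],M[0,0]))
print("t %.2f pos"%s["clock"],s["position"].round(4),"yaw %.2f tilt %.4f"%(yaw,M[2,2]),"units",((M.T@(t-s["position"]))/.04).round(2),"spin",((yaw-float(sys.argv[4]))/5).round(2) if len(sys.argv)>4 else "","F",s["wrist_force"].round(1),"open",round(s["opening"]*85.4,1),round(s["grip_force"],1))
E
python3 -m handwheel '{"claw":[50,50,50,50,50,50,50,50,50,50,50,50],"xyz":[[0,0,0],[0,0,0],[0,0,0],[0,0,0],[0.54,-0.74,0],[0.54,-0.74,0],[0.54,-0.74,0],[0.54,-0.74,0],[0.54,-0.74,0],[0.54,-0.74,0],[0.54,-0.74,0],[0.54,-0.74,0]],"spin":[0.91,0.91,0.91,0.91,0,0,0,0,0,0,0,0]}'; python3 to.py .6247 -.0035 .15 0
```

```text
clock: 1.1
position: [0.3686, -0.355, 0.2308]
orientation: [-3.141, 0.0, 0.001]
wrist_force: [0.2, -0.2, -0.5]
opening: 0.585
grip_force: 0.0
t 1.10 pos [ 0.3686 -0.355   0.2308] yaw -0.01 tilt -1.0000 units [ 6.4  -8.79  2.02] spin -0.0 F [ 0.2 -0.2 -0.5] open 49.9 0.0
```

Tracking is exact. Continue to above the vial.

```bash
python3 -m handwheel '{"claw":[50,50,50,50,50,50,50,50,50,50,50,50],"xyz":[[0.58,-0.8,0.15],[0.58,-0.8,0.15],[0.58,-0.8,0.15],[0.58,-0.8,0.15],[0.58,-0.8,0.15],[0.58,-0.8,0.15],[0.58,-0.8,0.15],[0.58,-0.8,0.15],[0.58,-0.8,0.2],[0.58,-0.8,0.2],[0.6,-0.79,0.2],[0,0,0]],"spin":[0,0,0,0,0,0,0,0,0,0,0,0]}'; python3 to.py .6247 -.0035 .009 0
```

```text
clock: 2.1
position: [0.6256, 0.0007, 0.1565]
orientation: [-3.138, -0.008, 0.002]
wrist_force: [-1.1, -1.0, -0.2]
opening: 0.584
grip_force: 0.0
t 2.10 pos [0.6256 0.0007 0.1565] yaw 0.30 tilt -1.0000 units [-0.02  0.12  3.69] spin 0.06 F [-1.1 -1.  -0.2] open 49.9 0.0
```

```bash
python3 -m handwheel '{"claw":[50,50,50,50,50,50,50,50,50,15,15,15],"xyz":[[-0.02,0.1,0.3],[0,0,0.5],[0,0,0.5],[0,0,0.5],[0,0,0.5],[0,0,0.5],[0,0,0.5],[0,0,0.3],[0,0,0],[0,0,0],[0,0,0],[0,0,0]],"spin":[0,0,0,0,0,0,0,0,0,0,0,0]}'; python3 to.py .397 .369 .10 0
```

```text
clock: 3.1
position: [0.6246, -0.0097, 0.0171]
orientation: [3.141, -0.0, 0.005]
wrist_force: [-0.0, -0.1, -0.2]
opening: 0.307
grip_force: 58.8
t 3.10 pos [ 0.6246 -0.0097  0.0171] yaw -0.01 tilt -1.0000 units [-5.69 -9.47 -2.1 ] spin -0.0 F [-0.  -0.1 -0.2] open 26.3 58.8
```

The grip is about 8 mm high, at 26 mm opening on the shoulder. Regrip lower.

```bash
python3 -m handwheel '{"claw":[50,50,50,50,50,50,15,15,15,15,15,15],"xyz":[[0,0,0],[0,0,0],[0,0,0],[0,0,0.14],[0,0,0.1],[0,0,0],[0,0,0],[0,0,0],[0,0,0],[0,0,0],[0,0,0],[0,0,-0.5]],"spin":[0,0,0,0,0,0,0,0,0,0,0,0]}'; python3 to.py .397 .369 .08 0
```

```text
clock: 4.1
position: [0.6191, -0.0088, 0.0216]
orientation: [-3.14, -0.0, 0.014]
wrist_force: [-2.0, -0.4, -1.1]
opening: 0.318
grip_force: 59.1
t 4.10 pos [ 0.6191 -0.0088  0.0216] yaw 0.00 tilt -1.0000 units [-5.57 -9.45 -1.4 ] spin 0.0 F [-2.  -0.4 -1.1] open 27.1 59.1
```

```bash
python3 -m handwheel '{"claw":[15,15,15,15],"xyz":[[0,0,-0.8],[0,0,-0.8],[0,0,-0.6],[0,0,0]],"spin":[0,0,0,0]}'; python3 to.py .397 .369 .08 0;python3 - <<'E'
from h import *
p,d=env.get_image("side"); u,v=px("side",env.state()["position"]).astype(int); print(u,v)
np.savez("side1.npz",p=p,d=d)
crop("side",p,u-60,v-60,u+80,v+60,5,"lift.png")
E
```

```text
clock: 4.43
position: [0.6282, -0.0098, 0.121]
orientation: [3.14, 0.0, 0.02]
wrist_force: [1.4, -1.4, 2.0]
opening: 0.316
grip_force: 59.1
t 4.43 pos [ 0.6282 -0.0098  0.121 ] yaw 0.02 tilt -0.9999 units [-5.79 -9.47  0.94] spin 0.0 F [ 1.4 -1.4  2. ] open 27.0 59.1
285 205
```

View pics/lift.png

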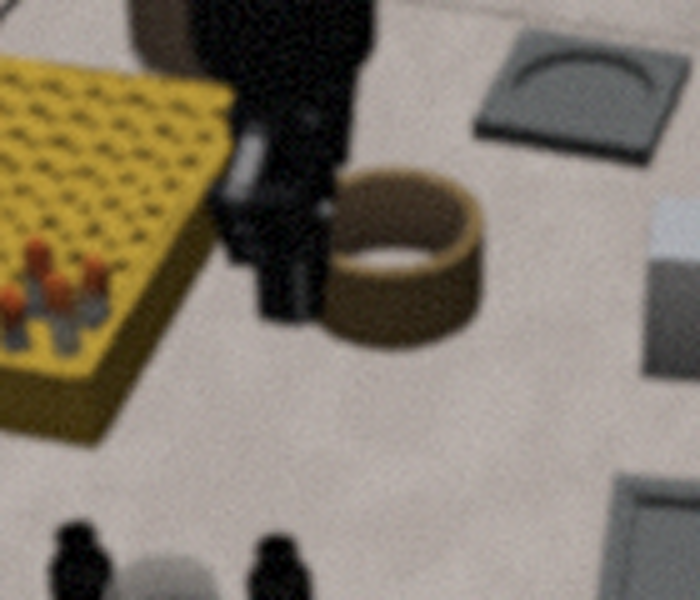

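The picture shows the vial held upright, its foot at crop (290,320), and the decoys left standing. Now carry it to the small block.

```bash
python3 - <<'E'
from h import *
z=np.load("side1.npz"); w=cloud("side",z["d"]); m=(abs(w[...,0]-.626)<.03)&(abs(w[...,1]+.009)<.03)&(w[...,2]>.07)&(w[...,2]<.125); p=w[m]; print(len(p),np.percentile(p[:,2],[0,2,5]),p.min(0),p.max(0))
q=p[p[:,2]<.112]; print(q.min(0),q.max(0))
E
python3 -m handwheel '{"claw":[15,15,15,15,15,15,15,15,15,15,15,15],"xyz":[[0,0,-0.5],[-0.3,-0.4,-0.5],[-0.46,-0.75,0],[-0.5,-0.8,0],[-0.5,-0.8,0],[-0.5,-0.8,0],[-0.5,-0.8,0],[-0.5,-0.8,0],[-0.5,-0.8,0],[-0.5,-0.8,0],[-0.5,-0.8,0],[-0.5,-0.8,0]],"spin":[0,0,0,0,0,0,0,0,0,0,0,0]}'; python3 to.py .397 .369 .0145 0
```

```text
17 [0.11657862 0.11742819 0.11870256] [ 0.61626004 -0.00875165  0.11657862] [0.63675949 0.01316287 0.12468082]
clock: 5.48
position: [0.4104, 0.3253, 0.1519]
orientation: [3.14, -0.0, -0.004]
wrist_force: [1.0, -0.3, -0.6]
opening: 0.316
grip_force: 59.1
t 5.48 pos [0.4104 0.3253 0.1519] yaw -0.00 tilt -1.0000 units [-0.33 -1.1   3.43] spin -0.0 F [ 1.  -0.3 -0.6] open 27.0 59.1Traceback (most recent call last):
  File "<stdin>", line 3, in <module>
    return umr_minimum(a, axis, None, out, keepdims, initial, where)
ValueError: zero-size array to reduction operation minimum which has no identity
```

```bash
python3 -m handwheel '{"claw":[15,15,15,15,15,15,15,15,15],"xyz":[[-0.1,-0.4,0.3],[-0.1,-0.4,0.5],[0,0,0.5],[0,0,0.5],[0,0,0.5],[0,0,0.3],[0,0,0],[0,0,0],[0,0,0]],"spin":[0,0,0,0,0,0,0,0,0]}'; python3 to.py .397 .369 .0145 0
```

```text
clock: 6.23
position: [0.4054, 0.3569, 0.0503]
orientation: [-3.141, 0.0, -0.001]
wrist_force: [0.6, -0.7, 0.5]
opening: 0.313
grip_force: 59.1
t 6.23 pos [0.4054 0.3569 0.0503] yaw -0.01 tilt -1.0000 units [-0.21 -0.3   0.89] spin -0.0 F [ 0.6 -0.7  0.5] open 26.8 59.1
```

```bash
python3 -m handwheel '{"claw":[15,15,15,15,15,15],"xyz":[[-0.2,-0.3,0],[0,0,0.2],[0,0,0.25],[0,0,0.25],[0,0,0],[0,0,0]],"spin":[0,0,0,0,0,0]}'; python3 to.py .397 .369 .0145 0; python3 - <<'E'
from h import *
p,d=env.get_image("side"); u,v=px("side",env.state()["position"]).astype(int); print(u,v)
crop("side",p,u-60,v-60,u+60,v+60,5,"place1.png")
E
```

```text
clock: 6.73
position: [0.3959, 0.3676, 0.0203]
orientation: [3.14, -0.0, -0.004]
wrist_force: [-0.0, 0.2, -1.7]
opening: 0.318
grip_force: 59.2
t 6.73 pos [0.3959 0.3676 0.0203] yaw -0.01 tilt -1.0000 units [ 0.03 -0.04  0.14] spin -0.0 F [-0.   0.2 -1.7] open 27.1 59.2
346 406
```

View pics/place1.png

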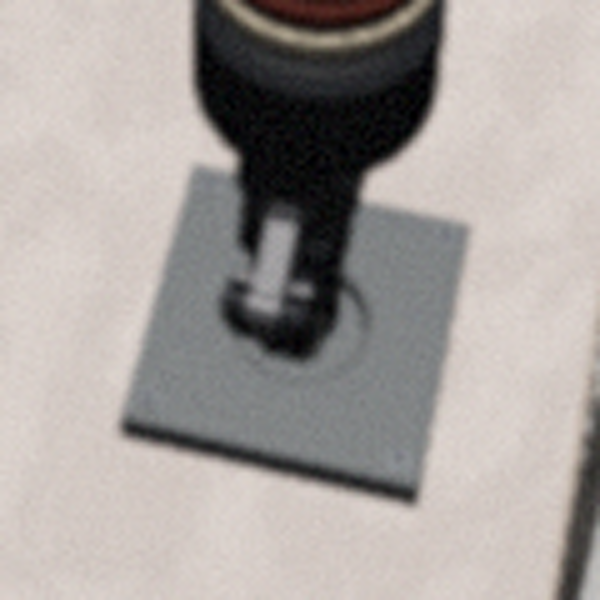

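The vial is over the pocket (crop (290,340), pocket centre about (305,330)) and a few mm above its floor. Lower it gently, release, rise.

```bash
python3 -m handwheel '{"claw":[15,15,15,15],"xyz":[[0,0,0.07],[0,0,0.05],[0,0,0],[0,0,0]],"spin":[0,0,0,0]}'; python3 to.py .397 .369 .0135 0
```

```text
clock: 7.12
position: [0.3968, 0.3687, 0.0169]
orientation: [3.142, 0.0, -0.0]
wrist_force: [-0.6, -0.5, -0.6]
opening: 0.317
grip_force: 59.2
t 7.12 pos [0.3968 0.3687 0.0169] yaw 0.01 tilt -1.0000 units [ 0.   -0.01  0.08] spin 0.0 F [-0.6 -0.5 -0.6] open 27.1 59.2
```

```bash
python3 -m handwheel '{"claw":[15,15,15],"xyz":[[0,0,0.06],[0,0,0],[0,0,0]],"spin":[0,0,0]}'; python3 to.py .397 .369 .0135 0
```

```text
clock: 7.37
position: [0.3967, 0.3687, 0.0144]
orientation: [3.141, 0.0, -0.0]
wrist_force: [0.1, 1.0, -0.6]
opening: 0.317
grip_force: 59.2
t 7.37 pos [0.3967 0.3687 0.0144] yaw 0.01 tilt -1.0000 units [ 0.01 -0.01  0.02] spin 0.0 F [ 0.1  1.  -0.6] open 27.1 59.2
```

```bash
python3 -m handwheel '{"claw":[15,30,36,45,50,50,50,50,50,50,50,50],"xyz":[[0,0,0.04],[0,0,0],[0,0,0],[0,0,0],[0,0,0],[0,0,-0.2],[0,0,-0.5],[0,0,-0.8],[0,0,-0.8],[0,0,-0.8],[0,0,-0.8],[0,0,-0.3]],"spin":[0,0,0,0,0,0,0,0,0,0,0,0]}'; python3 to.py .435 .166 .17 0
```

```text
clock: 8.37
position: [0.3994, 0.3707, 0.1873]
orientation: [-3.136, -0.0, -0.013]
wrist_force: [0.2, 0.5, 0.9]
opening: 0.588
grip_force: 0.0
t 8.37 pos [0.3994 0.3707 0.1873] yaw 0.01 tilt -1.0000 units [0.88 5.12 0.41] spin 0.0 F [0.2 0.5 0.9] open 50.2 0.0
```

```bash
python3 -m handwheel '{"claw":[85,85,85,85,85,85,85,85,85,85,85],"xyz":[[0.1,0.5,0],[0.14,0.8,0],[0.14,0.8,0],[0.14,0.8,0],[0.14,0.8,0],[0.12,0.8,0],[0.1,0.62,0],[0,0,0],[0,0,0],[0,0,0],[0,0,0]],"spin":[0,0,0,0,0,0,0,0,0,0,0]}'; python3 to.py .435 .166 .042 0; python3 - <<'E'
from h import *
for n in("side","top"):
    p,d=env.get_image(n); w=cloud(n,d); m=(np.hypot(w[...,0]-.397,w[...,1]-.369)<.04)&(w[...,2]>.02)&(w[...,2]<.1); q=w[m]; zt=np.percentile(q[:,2],97); t=q[q[:,2]>zt-.008]; print(n,len(q),zt,q.min(0),q.max(0),(t.min(0)+t.max(0))/2)
    c=ray("top",256,287,.1); m=(np.hypot(w[...,0]-.435,w[...,1]-.166)<.045)&(w[...,2]>.02)&(w[...,2]<.115); q=w[m]; print("bottle",q.min(0),q.max(0))
E
```

```text
clock: 9.28
position: [0.4317, 0.1647, 0.1807]
orientation: [-3.141, -0.002, 0.001]
wrist_force: [-0.3, -0.7, 0.2]
opening: 0.996
grip_force: 0.0
t 9.28 pos [0.4317 0.1647 0.1807] yaw 0.06 tilt -1.0000 units [ 0.08 -0.03  3.47] spin 0.01 F [-0.3 -0.7  0.2] open 85.0 0.0
side 347 0.05962443082045536 [0.38525892 0.36006352 0.02003975] [0.41384677 0.38558966 0.06070993] [0.39968096 0.36986839 0.05618999]
bottle [0.41090924 0.13913725 0.02032146] [0.45971619 0.19408711 0.10647354]
top 28 0.06028744068806849 [0.3872582  0.37018654 0.03853687] [0.41072555 0.37898331 0.06124742] [0.40012307 0.373937   0.05729755]
bottle [0.41150369 0.14195704 0.02402512] [0.43548318 0.15953175 0.09085412]
```

The vial stands seated: its top is at 0.0596 m, which is pocket floor 0.005 plus 0.054. Next is the small bottle.

```bash
python3 -m handwheel '{"claw":[85,85,85,85,85,85,85,85,85,85,85,30],"xyz":[[0.08,-0.03,0.2],[0,0,0.45],[0,0,0.45],[0,0,0.45],[0,0,0.45],[0,0,0.45],[0,0,0.45],[0,0,0.4],[0,0,0.15],[0,0,0],[0,0,0],[0,0,0]],"spin":[0,0,0,0,0,0,0,0,0,0,0,0]}'; python3 to.py .435 .166 .042 0
```

```text
clock: 10.38
position: [0.4362, 0.1655, 0.0438]
orientation: [-3.141, -0.001, -0.003]
wrist_force: [-0.2, 0.5, 0.0]
opening: 0.881
grip_force: 0.0
t 10.38 pos [0.4362 0.1655 0.0438] yaw 0.03 tilt -1.0000 units [-0.03 -0.01  0.04] spin 0.01 F [-0.2  0.5  0. ] open 75.2 0.0
```

```bash
python3 -m handwheel '{"claw":[30,30,30,30,30,30,30,30,30,30,30,30],"xyz":[[0,0,0],[0,0,0],[0,0,0],[0,0,0],[0,0,0],[0,0,0],[0,0,-0.3],[0,0,-0.6],[0,0,-0.8],[0,0,-0.8],[0,0,-0.5],[0,0,-0.2]],"spin":[0,0,0,0,0,0,0,0,0,0,0,0]}'; python3 to.py .416 -.357 .17 0
```

```text
clock: 11.38
position: [0.4372, 0.1655, 0.1744]
orientation: [-3.14, -0.0, -0.009]
wrist_force: [2.1, 0.6, -0.6]
opening: 0.542
grip_force: 61.9
t 11.38 pos [0.4372 0.1655 0.1744] yaw 0.00 tilt -1.0000 units [-0.53 13.06  0.09] spin 0.0 F [ 2.1  0.6 -0.6] open 46.3 61.9
```

```bash
python3 -m handwheel '{"claw":[30,30,30,30,30,30,30,30,30,30,30,30],"xyz":[[0,0.4,0],[0,0.7,0],[0,0.9,0],[0,0.9,0],[0,0.9,0],[0,0.9,0],[0,0.9,0],[0,0.9,0],[0,0.9,0],[-0.1,0.9,0],[-0.1,0.9,0],[-0.1,0.9,0]],"spin":[0,0,0,0,0,0,0,0,0,0,0,0]}'; python3 -m handwheel '{"claw":[30,30,30,30,30,30,30,30,30,30,30,30],"xyz":[[-0.1,0.9,0],[-0.1,0.9,0],[0,0.6,0],[0,0.3,0],[0,0.2,0],[0,0,0.2],[0,0,0.5],[0,0,0.6],[0,0,0.5],[0,0,0.2],[0,0,0],[0,0,0]],"spin":[0,0,0,0,0,0,0,0,0,0,0,0]}'; python3 to.py .416 -.357 .05 0
```

```text
clock: 12.38
position: [0.4216, -0.2398, 0.169]
orientation: [-3.14, 0.0, 0.004]
wrist_force: [0.6, -0.1, -2.4]
opening: 0.544
grip_force: 61.9
clock: 13.38
position: [0.4153, -0.3535, 0.0904]
orientation: [-3.14, -0.002, 0.002]
wrist_force: [-0.5, -0.7, -0.6]
opening: 0.55
grip_force: 61.9
t 13.38 pos [ 0.4153 -0.3535  0.0904] yaw 0.08 tilt -1.0000 units [0.02 0.09 1.01] spin 0.02 F [-0.5 -0.7 -0.6] open 46.9 61.9
```

```bash
python3 -m handwheel '{"claw":[30,30,30,30,30,30,30],"xyz":[[0.02,0.08,0.1],[0,0,0.3],[0,0,0.3],[0,0,0.15],[0,0,0.08],[0,0,0],[0,0,0]],"spin":[0,0,0,0,0,0,0]}'; python3 to.py .416 -.357 .0485 0;  python3 - <<'E'
from h import *
p,d=env.get_image("side"); u,v=px("side",env.state()["position"]).astype(int)
crop("side",p,u-50,v-50,u+50,v+50,5,"place2.png")
E
```

```text
clock: 13.97
position: [0.4159, -0.3579, 0.0532]
orientation: [-3.141, 0.0, 0.001]
wrist_force: [0.0, -0.4, -1.1]
opening: 0.542
grip_force: 61.9
t 13.97 pos [ 0.4159 -0.3579  0.0532] yaw -0.00 tilt -1.0000 units [ 0.   -0.02  0.12] spin -0.0 F [ 0.  -0.4 -1.1] open 46.3 61.9
```

View pics/place2.png

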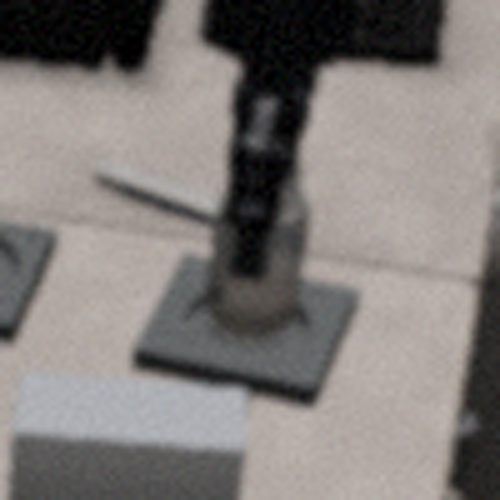

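The bottle foot at crop (258,325) is centred over the pocket on the medium block. Lower the last millimetres and release.

```bash
python3 -m handwheel '{"claw":[30,30,30,30,30],"xyz":[[0,0,0.05],[0,0,0.04],[0,0,0.02],[0,0,0],[0,0,0]],"spin":[0,0,0,0,0]}'; python3 to.py .416 -.357 .0485 0
```

```text
clock: 14.43
position: [0.4161, -0.3581, 0.0494]
orientation: [3.142, 0.0, 0.0]
wrist_force: [0.1, 0.6, -1.4]
opening: 0.546
grip_force: 62.0
t 14.43 pos [ 0.4161 -0.3581  0.0494] yaw 0.01 tilt -1.0000 units [-0.   -0.03  0.02] spin 0.0 F [ 0.1  0.6 -1.4] open 46.6 62.0
```

```bash
python3 -m handwheel '{"claw":[30,50,60,70,85,85,85,85,85,85,85,85],"xyz":[[0,0,0.02],[0,0,0],[0,0,0],[0,0,0],[0,0,0],[0,0,0],[0,0,-0.3],[0,0,-0.6],[0,0,-0.9],[0,0,-0.9],[0,0,-0.9],[0,0,-0.6]],"spin":[0,0,0,0,0,0,0,0,0,0,0,0]}'; python3 to.py .615 .1855 .21 0
```

```text
clock: 15.43
position: [0.4172, -0.3593, 0.2218]
orientation: [3.137, 0.0, 0.006]
wrist_force: [0.8, -1.5, -0.3]
opening: 0.994
grip_force: 0.0
t 15.43 pos [ 0.4172 -0.3593  0.2218] yaw 0.01 tilt -1.0000 units [  4.95 -13.62   0.25] spin 0.0 F [ 0.8 -1.5 -0.3] open 84.9 0.0
```

```bash
python3 -m handwheel '{"claw":[85,85,85,85,85,85,85,85,85,85,85,85],"xyz":[[0.1,-0.4,0],[0.3,-0.7,0],[0.32,-0.88,0],[0.32,-0.88,0],[0.32,-0.88,0],[0.32,-0.88,0],[0.32,-0.88,0],[0.32,-0.88,0],[0.32,-0.88,0],[0.32,-0.88,0],[0.32,-0.88,0],[0.32,-0.88,0]],"spin":[0,0,0,0,0,0,0,0,0,0,0,0]}'; python3 to.py .615 .1855 .21 0;  python3 - <<'E'
from h import *
for n in("side","top"):
    p,d=env.get_image(n); w=cloud(n,d); m=(np.hypot(w[...,0]-.416,w[...,1]+.357)<.05)&(w[...,2]>.025)&(w[...,2]<.16); q=w[m]; zt=np.percentile(q[:,2],97); t=q[q[:,2]>zt-.008]; print(n,len(q),zt,q.min(0),q.max(0),(t.min(0)+t.max(0))/2)
E
```

```text
clock: 16.43
position: [0.5604, 0.0399, 0.2177]
orientation: [3.141, 0.001, 0.002]
wrist_force: [0.3, -0.2, -0.1]
opening: 0.998
grip_force: 0.0
t 16.43 pos [0.5604 0.0399 0.2177] yaw 0.02 tilt -1.0000 units [ 1.37 -3.64  0.19] spin 0.0 F [ 0.3 -0.2 -0.1] open 85.3 0.0
side 593 0.10704846093765212 [ 0.39173582 -0.37749622  0.02504018] [ 0.44042805 -0.32656952  0.11032916] [ 0.41577672 -0.35609983  0.10469802]
top 410 0.10954150089386747 [ 0.3917687  -0.38286021  0.02525276] [ 0.43994472 -0.33138208  0.11448252] [ 0.41509879 -0.35704373  0.10820972]
```

The small bottle is seated: its top is at about 0.108 m and it is centred. On to the large bottle.

```bash
python3 -m handwheel '{"claw":[85,85,85,85,85,85,85,85,85,85],"xyz":[[0.3,-0.8,0],[0.3,-0.8,0],[0.3,-0.7,0],[0.2,-0.5,0],[0.1,-0.3,0],[0,0,0],[0,0,0],[0,0,0],[0,0,0],[0,0,0]],"spin":[0,0,0,0,0,0,0,0,0,0]}'; python3 to.py .615 .1855 .064 0
```

```text
clock: 17.37
position: [0.6077, 0.1606, 0.2166]
orientation: [3.141, -0.002, -0.0]
wrist_force: [0.1, 0.1, -0.4]
opening: 0.997
grip_force: 0.0
t 17.37 pos [0.6077 0.1606 0.2166] yaw -0.08 tilt -1.0000 units [ 0.18 -0.62  3.81] spin -0.02 F [ 0.1  0.1 -0.4] open 85.1 0.0
```

```bash
python3 -m handwheel '{"claw":[85,85,85,85,85,85,85,85,85,85,85,85],"xyz":[[0.1,-0.32,0],[0.08,-0.3,0],[0,0,0.2],[0,0,0.2],[0,0,0.2],[0,0,0.4],[0,0,0.6],[0,0,0.6],[0,0,0.6],[0,0,0.5],[0,0,0.3],[0,0,0.1]],"spin":[0,0,0,0,0,0,0,0,0,0,0,0]}'; python3 -m handwheel '{"claw":[85,85,85],"xyz":[[0,0,0],[0,0,0],[0,0,0]],"spin":[0,0,0]}'; python3 to.py .615 .1855 .064 0
```

```text
clock: 18.37
position: [0.6123, 0.186, 0.0644]
orientation: [3.14, 0.0, -0.011]
wrist_force: [0.4, -0.2, -0.6]
opening: 1.0
grip_force: 0.0
clock: 18.62
position: [0.6167, 0.187, 0.0703]
orientation: [-3.141, -0.0, -0.005]
wrist_force: [1.0, 0.1, -0.2]
opening: 0.993
grip_force: 0.0
t 18.62 pos [0.6167 0.187  0.0703] yaw 0.01 tilt -1.0000 units [-0.04  0.04  0.16] spin 0.0 F [ 1.   0.1 -0.2] open 84.8 0.0
```

```bash
python3 -m handwheel '{"claw":[85,85,85,85,40,40,40,40,40,40,40],"xyz":[[-0.03,0.04,0.07],[0,0,0.06],[0,0,0],[0,0,0],[0,0,0],[0,0,0],[0,0,0],[0,0,0],[0,0,0],[0,0,0],[0,0,0]],"spin":[0,0,0,0,0,0,0,0,0,0,0]}'; python3 to.py .5855 -.367 .18 0
```

```text
clock: 19.53
position: [0.6145, 0.1852, 0.0638]
orientation: [-3.141, -0.0, -0.002]
wrist_force: [0.5, 0.1, 3.2]
opening: 0.691
grip_force: 64.5
t 19.53 pos [0.6145 0.1852 0.0638] yaw 0.01 tilt -1.0000 units [-0.72 13.8  -2.91] spin 0.0 F [0.5 0.1 3.2] open 59.0 64.5
```

```bash
python3 -m handwheel '{"claw":[40,40,40,40,40,40,40,40,40,40,40,40],"xyz":[[0,0,-0.3],[0,0,-0.6],[0,0,-0.8],[0,0,-0.7],[0,0.2,-0.4],[-0.05,0.5,-0.1],[-0.05,0.8,0],[-0.05,0.8,0],[-0.05,0.8,0],[-0.05,0.8,0],[-0.05,0.8,0],[-0.05,0.8,0]],"spin":[0,0,0,0,0,0,0,0,0,0,0,0]}'; python3 -m handwheel '{"claw":[40,40,40,40,40,40,40,40,40,40,40,40],"xyz":[[-0.05,0.8,0],[-0.05,0.8,0],[-0.05,0.8,0],[-0.05,0.8,0],[-0.05,0.8,0],[-0.05,0.8,0],[-0.05,0.8,0],[0,0.8,0],[0,0.8,0],[0,0.6,0],[0,0.3,0],[0,0.2,0]],"spin":[0,0,0,0,0,0,0,0,0,0,0,0]}';python3 -m handwheel '{"claw":[40,40,40],"xyz":[[0,0,0],[0,0,0],[0,0,0]],"spin":[0,0,0]}'; python3 to.py .5855 -.367 .068 0
```

```text
clock: 20.53
position: [0.5986, -0.036, 0.1787]
orientation: [-3.141, -0.001, 0.004]
wrist_force: [-0.3, -0.3, -3.1]
opening: 0.691
grip_force: 64.1
clock: 21.53
position: [0.5852, -0.3679, 0.1785]
orientation: [-3.14, 0.003, 0.002]
wrist_force: [0.1, -0.1, -3.4]
opening: 0.694
grip_force: 64.2
clock: 21.78
position: [0.5862, -0.3649, 0.179]
orientation: [-3.14, -0.002, 0.001]
wrist_force: [0.0, -0.2, -2.7]
opening: 0.69
grip_force: 64.2
t 21.78 pos [ 0.5862 -0.3649  0.179 ] yaw 0.09 tilt -1.0000 units [-0.01  0.06  2.77] spin 0.02 F [ 0.  -0.2 -2.7] open 59.0 64.2
```

```bash
python3 -m handwheel '{"claw":[40,40,40,40,40,40,40,40,40,40],"xyz":[[0,0.05,0.3],[0,0,0.5],[0,0,0.5],[0,0,0.5],[0,0,0.4],[0,0,0.3],[0,0,0.1],[0,0,0],[0,0,0],[0,0,0]],"spin":[0,0,0,0,0,0,0,0,0,0]}'; python3 to.py .5855 -.367 .0688 0;  python3 - <<'E'
from h import *
p,d=env.get_image("side"); u,v=px("side",env.state()["position"]).astype(int)
crop("side",p,u-50,v-50,u+50,v+50,5,"place3.png")
E
```

```text
clock: 22.62
position: [0.5872, -0.3695, 0.077]
orientation: [3.14, 0.001, 0.004]
wrist_force: [0.1, -0.1, -2.3]
opening: 0.697
grip_force: 64.2
t 22.62 pos [ 0.5872 -0.3695  0.077 ] yaw 0.02 tilt -1.0000 units [-0.04 -0.06  0.21] spin 0.0 F [ 0.1 -0.1 -2.3] open 59.5 64.2
```

View pics/place3.png

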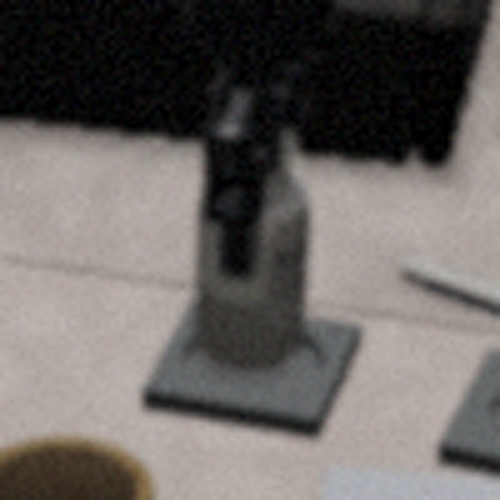

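The large bottle's foot (crop (250,355)) is over the pocket of the large block and upright. Lower it the rest of the way.

```bash
python3 -m handwheel '{"claw":[40,40,40,40,40,40],"xyz":[[-0.03,-0.05,0.05],[0,0,0.07],[0,0,0.05],[0,0,0.02],[0,0,0],[0,0,0]],"spin":[0,0,0,0,0,0]}'; python3 to.py .5855 -.367 .0688 0
```

```text
clock: 23.17
position: [0.5852, -0.367, 0.0688]
orientation: [3.141, 0.0, 0.001]
wrist_force: [-1.0, 0.7, 3.6]
opening: 0.693
grip_force: 64.7
t 23.17 pos [ 0.5852 -0.367   0.0688] yaw 0.01 tilt -1.0000 units [ 0.01 -0.    0.  ] spin 0.0 F [-1.   0.7  3.6] open 59.2 64.7
```

```bash
python3 -m handwheel '{"claw":[65,72,85,85,85,85,85,85,85,85,85,85],"xyz":[[0,0,0],[0,0,0],[0,0,0],[0,0,0],[0,0,-0.3],[0,0,-0.6],[0,0,-0.9],[0,0,-0.9],[0,0,-0.9],[0,0,-0.6],[0,0,-0.2],[0,0,0]],"spin":[0,0,0,0,0,0,0,0,0,0,0,0]}'; python3 to.py .4505 -.1727 .21 8
```

```text
clock: 24.17
position: [0.5866, -0.3681, 0.2485]
orientation: [3.137, 0.0, 0.01]
wrist_force: [0.2, -0.4, -0.4]
opening: 1.001
grip_force: 0.0
t 24.17 pos [ 0.5866 -0.3681  0.2485] yaw 0.01 tilt -1.0000 units [-3.41 -4.89  0.92] spin -1.6 F [ 0.2 -0.4 -0.4] open 85.5 0.0
```

```bash
python3 -m handwheel '{"claw":[85,85,85,85,85,85,85,85,85,85,85,85],"xyz":[[-0.21,-0.3,0],[-0.5,-0.72,0],[-0.5,-0.72,0],[-0.5,-0.72,0],[-0.5,-0.72,0],[-0.5,-0.72,0],[-0.45,-0.65,0],[-0.25,-0.34,0],[0,0,0],[0,0,0],[0,0,0],[0,0,0]],"spin":[0,0,0,0,0,0,0,0,-0.8,-0.8,0,0]}'; python3 to.py .4505 -.1727 .025 8; python3 - <<'E'
from h import *
for n in("side","top"):
    p,d=env.get_image(n); w=cloud(n,d)
    m=(np.hypot(w[...,0]-.5855,w[...,1]+.367)<.05)&(w[...,2]>.025)&(w[...,2]<.17); q=w[m]; zt=np.percentile(q[:,2],97); t=q[q[:,2]>zt-.008]; print(n,len(q),zt,q.min(0),q.max(0),(t.min(0)+t.max(0))/2)
    m=(abs(w[...,0]-.45)<.08)&(abs(w[...,1]+.172)<.06)&(w[...,2]>.07)&(w[...,2]<.09); print(cv2.minAreaRect(w[m][:,:2].astype(np.float32)))
E
```

```text
clock: 25.17
position: [0.4473, -0.1706, 0.2415]
orientation: [-3.132, -0.217, 0.005]
wrist_force: [0.0, 0.5, 0.3]
opening: 0.997
grip_force: 0.0
t 25.17 pos [ 0.4473 -0.1706  0.2415] yaw 7.91 tilt -1.0000 units [0.09 0.08 5.41] spin -0.02 F [0.  0.5 0.3] open 85.2 0.0
side 927 0.13486028694956964 [ 0.55694446 -0.39161175  0.02529377] [ 0.61715145 -0.32968447  0.13838653] [ 0.58698464 -0.3648461   0.13262381]
((0.45123088359832764, -0.17140769958496094), (0.10898060351610184, 0.05939420312643051), 8.910679817199707)
top 687 0.1364024405296951 [ 0.55611417 -0.39725144  0.02510131] [ 0.61687416 -0.33538645  0.13947285] [ 0.58644074 -0.36641013  0.13404071]
((0.4507021903991699, -0.17408989369869232), (0.11541086435317993, 0.039341796189546585), 17.758197784423828)
```

The large bottle is seated, with its top at 0.136 m. Descend on the carton.

```bash
python3 -m handwheel '{"claw":[85,85,85,85,85,85,85,85,85,85,85,85],"xyz":[[0.08,0.07,0.3],[0,0,0.7],[0,0,0.8],[0,0,0.8],[0,0,0.7],[0,0,0.6],[0,0,0.5],[0,0,0.4],[0,0,0.3],[0,0,0.2],[0,0,0],[0,0,0]],"spin":[0,0,0,0,0,0,0,0,0,0,0,0]}'; python3 -m handwheel '{"claw":[85,30,30,30,30,30,30,30],"xyz":[[0,0,0],[0,0,0],[0,0,0],[0,0,0],[0,0,0],[0,0,0],[0,0,0],[0,0,0]],"spin":[0,0,0,0,0,0,0,0]}'; python3 to.py .440 .013 .13 97.8
```

```text
clock: 26.27
position: [0.4517, -0.1735, 0.031]
orientation: [-3.133, -0.219, 0.002]
wrist_force: [0.6, -0.3, 0.8]
opening: 0.994
grip_force: 0.0
clock: 26.93
position: [0.453, -0.1741, 0.0327]
orientation: [3.133, 0.219, 0.003]
wrist_force: [-0.7, -0.0, 5.5]
opening: 0.58
grip_force: 62.7
t 26.93 pos [ 0.453  -0.1741  0.0327] yaw 8.01 tilt -1.0000 units [ 0.33 -4.67 -2.44] spin -17.96 F [-0.7 -0.   5.5] open 49.5 62.7
```

```bash
python3 -m handwheel '{"claw":[30,30,30,30,30,30,30,30,30,30,30,30],"xyz":[[0,0,-0.3],[0,0,-0.6],[0,0,-0.7],[0,0,-0.6],[0.03,-0.3,-0.3],[0.05,-0.7,0],[0.05,-0.8,0],[0.05,-0.8,0],[0.05,-0.8,0],[0.05,-0.7,0],[0.05,-0.4,0],[0,-0.17,0]],"spin":[0,0,0,0,0,0,0,0,0,0,0,0]}'; python3 -m handwheel '{"claw":[30,30,30,30,30,30,30,30,30,30,30,30],"xyz":[[0,0,0],[0,0,0],[0,0,0],[0,0,0],[0,0,0],[0,0,0],[0,0,0],[0,0,0],[0,0,0],[0,0,0],[0,0,0],[0,0,0]],"spin":[-0.6,-1,-1,-1,-1,-1,-1,-1,-1,-1,-1,-1]}';python3 -m handwheel '{"claw":[30,30,30,30,30,30,30,30,30,30],"xyz":[[0,0,0],[0,0,0],[0,0,0],[0,0,0],[0,0,0],[0,0,0],[0,0,0],[0,0,0],[0,0,0],[0,0,0]],"spin":[-1,-1,-1,-1,-1,-0.8,-0.5,0,0,0]}'; python3 to.py .440 .0155 .0375 97.8
```

```text
clock: 27.93
position: [0.4378, 0.0154, 0.1309]
orientation: [-3.133, -0.224, 0.002]
wrist_force: [0.2, -0.0, -1.2]
opening: 0.576
grip_force: 62.3
clock: 28.93
position: [0.4386, 0.0125, 0.1312]
orientation: [-2.631, -1.716, 0.002]
wrist_force: [-0.6, 0.5, 0.5]
opening: 0.579
grip_force: 62.2
clock: 29.77
position: [0.4389, 0.0129, 0.1315]
orientation: [-2.073, -2.36, 0.001]
wrist_force: [-0.1, -0.1, -0.2]
opening: 0.577
grip_force: 62.2
t 29.77 pos [0.4389 0.0129 0.1315] yaw 97.43 tilt -1.0000 units [0.06 0.04 2.35] spin -0.07 F [-0.1 -0.1 -0.2] open 49.3 62.2
```

```bash
python3 -m handwheel '{"claw":[30,30,30,30,30,30,30,30,30],"xyz":[[0.06,0.04,0.2],[0,0,0.4],[0,0,0.5],[0,0,0.4],[0,0,0.3],[0,0,0.15],[0,0,0],[0,0,0],[0,0,0]],"spin":[-0.07,0,0,0,0,0,0,0,0]}'; python3 to.py .440 .0155 .0375 97.8;  python3 - <<'E'
from h import *
p,d=env.get_image("side"); u,v=px("side",env.state()["position"]).astype(int)
crop("side",p,u-65,v-60,u+65,v+60,5,"place4.png")
E
```

```text
clock: 30.52
position: [0.4412, 0.0157, 0.0544]
orientation: [2.063, 2.367, 0.001]
wrist_force: [-0.7, 0.0, -0.9]
opening: 0.578
grip_force: 62.2
t 30.52 pos [0.4412 0.0157 0.0544] yaw 97.86 tilt -1.0000 units [-0.   -0.03  0.42] spin 0.01 F [-0.7  0.  -0.9] open 49.4 62.2
```

View pics/place4.png

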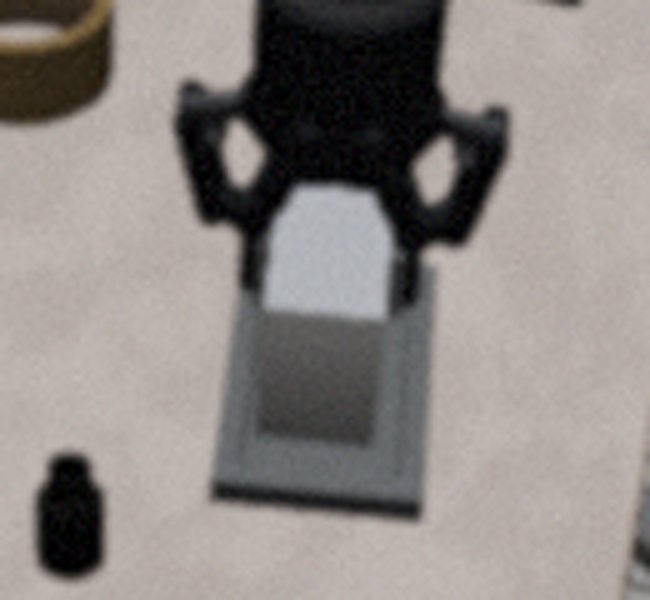

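```bash
python3 - <<'E'
from h import *
np.set_printoptions(precision=4,suppress=True)
p,d=env.get_image("side"); w=cloud("side",d)
a=np.radians(97.8); ex=np.array([np.cos(a),np.sin(a)]); ey=np.array([np.cos(a-np.pi/2),np.sin(a-np.pi/2)])
def loc(q): return np.c_[(q[:,:2]-[.4401,.0128])@ex,(q[:,:2]-[.4401,.0128])@ey,q[:,2]]
m=(abs(w[...,0]-.44)<.09)&(abs(w[...,1]-.013)<.1)&(w[...,2]>.008)&(w[...,2]<.12)
q=loc(w[m]); b=q[(q[:,2]<.017)]; print("block l",b.min(0),b.max(0))
f=q[(q[:,2]>.03)&(q[:,2]<.085)&(q[:,0]>.035)]; print(len(f),"face l",np.percentile(f,[2,10,50,90,98],axis=0))
for lo in(.03,.045,.06,.075): s=f[(f[:,2]>lo)&(f[:,2]<lo+.015)]; print(lo,len(s),np.median(s,0),s.min(0),s.max(0))
E
```

```text
block l [-0.0758 -0.0449  0.0081] [0.0793 0.0452 0.017 ]
468 face l [[ 0.0517 -0.0206  0.0306]
 [ 0.0529 -0.0164  0.0353]
 [ 0.0547  0.0036  0.0582]
 [ 0.0565  0.023   0.0801]
 [ 0.0577  0.0272  0.084 ]]
0.03 127 [0.0547 0.0022 0.0372] [ 0.0503 -0.0214  0.0301] [0.059  0.0275 0.0449]
0.045 121 [0.0547 0.003  0.0523] [ 0.0503 -0.0206  0.0453] [0.059  0.0283 0.0599]
0.06 132 [0.0547 0.0036 0.0674] [ 0.051  -0.0215  0.0601] [0.0588 0.0285 0.0749]
0.075 88 [0.0546 0.0047 0.0804] [ 0.0507 -0.0205  0.075 ] [0.0581 0.027  0.0849]
```

The face sits centred along the pocket and 3 mm off across it, so shift by −3 mm and lower.

```bash
python3 -m handwheel '{"claw":[30,30,30,30,30,30,30],"xyz":[[0,-0.06,0.05],[0,0,0.1],[0,0,0.1],[0,0,0.08],[0,0,0.05],[0,0,0],[0,0,0]],"spin":[0,0,0,0,0,0,0]}'; python3 to.py .440 .0155 .0375 97.8
```

```text
clock: 31.2
position: [0.4378, 0.0155, 0.0383]
orientation: [-2.064, -2.368, 0.0]
wrist_force: [-0.2, -0.6, -0.0]
opening: 0.576
grip_force: 62.2
t 31.20 pos [0.4378 0.0155 0.0383] yaw 97.85 tilt -1.0000 units [-0.01  0.05  0.02] spin 0.01 F [-0.2 -0.6 -0. ] open 49.2 62.2
```

```bash
python3 -m handwheel '{"claw":[30,30,30],"xyz":[[0,0,0.03],[0,0,0],[0,0,0]],"spin":[0,0,0]}'; python3 to.py .440 .0155 .0375 97.8
```

```text
clock: 31.45
position: [0.4383, 0.0154, 0.0377]
orientation: [2.064, 2.368, 0.0]
wrist_force: [-0.8, -0.3, 2.7]
opening: 0.581
grip_force: 62.4
t 31.45 pos [0.4383 0.0154 0.0377] yaw 97.86 tilt -1.0000 units [-0.    0.04  0.  ] spin 0.01 F [-0.8 -0.3  2.7] open 49.6 62.4
```

Floor contact. Release, rise, move clear and check everything.

```bash
python3 -m handwheel '{"claw":[55,65,85,85,85,85,85,85,85,85,85,85],"xyz":[[0,0,0],[0,0,0],[0,0,0],[0,0,0],[0,0,-0.3],[0,0,-0.6],[0,0,-0.9],[0,0,-0.9],[0,0,-0.9],[0,0,-0.9],[0,0,-0.5],[0,0,0]],"spin":[0,0,0,0,0,0,0,0,0,0,0,0]}'; python3 -m handwheel '{"claw":[85,85,85,85,85,85,85,85,85,85,85,85],"xyz":[[-0.3,0,0],[-0.6,0,0],[-0.8,0,0],[-0.8,0,0],[-0.8,0,0],[-0.7,0,0],[-0.4,0,0],[-0.2,0,0],[0,0,0],[0,0,0],[0,0,0],[0,0,0]],"spin":[0,0,0,0,0,0,0,0,0,0,0,0]}'; python3 - <<'E'
from h import *
np.set_printoptions(precision=4,suppress=True)
T=dict(vial=(.397,.369,.035),small=(.416,-.357,.05),large=(.5855,-.367,.05),carton=(.44,.013,.08),tape=(.638,-.172,.07),timer=(.5877,.348,.06),v2=(.613,.0743,.035),v3=(.698,.0905,.035),v4=(.523,.138,.035))
for n in("side","top"):
    p,d=env.get_image(n); w=cloud(n,d); cv2.imwrite(f"pics/{n}9.png",p[:,:,::-1])
    for k,(x,y,r) in T.items():
        q=w[(np.hypot(w[...,0]-x,w[...,1]-y)<r)&(w[...,2]>(.025 if k not in("timer",) else .012))&(w[...,2]<.2)]
        if len(q)<5: print(n,k,"few");continue
        zt=np.percentile(q[:,2],97); t=q[q[:,2]>zt-.008]; print(n,k,len(q),zt.round(4),((t.min(0)+t.max(0))/2)[:2],cv2.minAreaRect(t[:,:2].astype(np.float32)) if k=="carton" else "")
E
```

```text
clock: 32.45
position: [0.4418, 0.0151, 0.2437]
orientation: [2.057, 2.361, 0.011]
wrist_force: [1.2, -0.6, 0.4]
opening: 0.997
grip_force: 0.0
clock: 33.45
position: [0.4629, -0.1655, 0.237]
orientation: [-2.062, -2.369, -0.0]
wrist_force: [0.2, 1.8, 0.1]
opening: 0.997
grip_force: 0.0
side vial 323 0.0593 [0.3995 0.3694] 
side small 596 0.107 [ 0.4158 -0.3566] 
side large 930 0.1346 [ 0.5875 -0.3663] 
side carton 1256 0.0821 [0.4399 0.0141] ((0.4403354525566101, 0.014149993658065796), (0.04992320016026497, 0.11343714594841003), 7.770392894744873)
side tape 664 0.0492 [ 0.6403 -0.1713] 
side timer 1132 0.0192 [0.5875 0.3492] 
side v2 174 0.0543 [0.6135 0.0753] 
side v3 177 0.0543 [0.6993 0.0915] 
side v4 195 0.0544 [0.5225 0.1399] 
top vial 111 0.0598 [0.4001 0.3694] 
top small 148 0.1098 [ 0.415  -0.3609] 
top large 639 0.1367 [ 0.5862 -0.366 ] 
top carton 871 0.0841 [0.4392 0.0113] ((0.4398077428340912, 0.011939741671085358), (0.04989928752183914, 0.11001270264387131), 7.874377727508545)
top tape 421 0.0509 [ 0.6372 -0.1734] 
top timer 532 0.0211 [0.5875 0.3472] 
top v2 95 0.0552 [0.6127 0.0732] 
top v3 96 0.0553 [0.6981 0.0894] 
top v4 97 0.0559 [0.5231 0.1376]
```

View pics/side9.png

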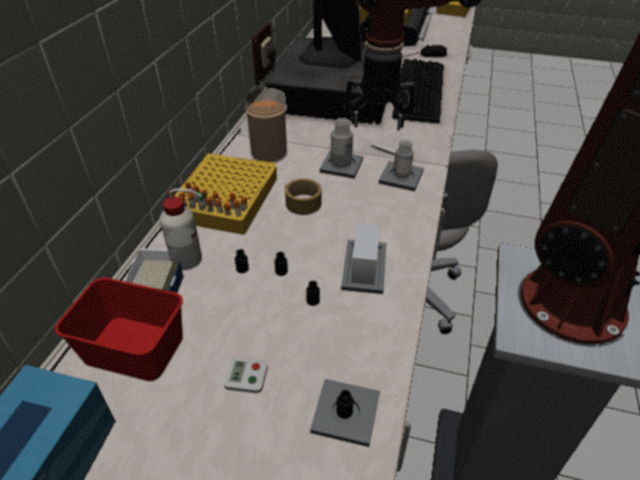

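View pics/top9.png

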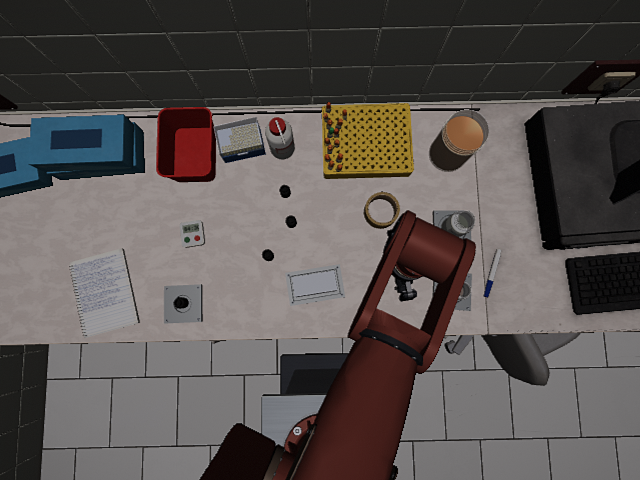

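The final views show all four items upright in their blocks: vial (345,400), small bottle (403,158), large bottle (342,143) and carton (365,255) in the side view. Each top is about 5 mm above its table height, and the tape, timer and decoys have not moved. Hand in.

```bash
python3 -c "
from workcell import env
print(env.close_job())"
```

```text
the job is handed in; nothing more can be done
None
```

The vial, small bottle, large bottle and carton stand upright and fully down in their matching blocks, the tape, timer and other vials are where they were, and the job is handed in at about 34 s of the 109 s allowed.

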